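Stack the gauge collars and draw the sprung rod to its mark

ROBOT

A 7-joint arm with a two-finger parallel gripper is mounted at the origin on a cart in front of the work surface, level with it; the furniture and walls round the work are solid. World frame = base frame: x ahead of the robot, y to its left, z up, the work surface at z = 0. Lengths are in m, angles in rad, forces in N, time in s.
With the tool pointing down it reaches from about 0.375 to 0.925 m from the base axis. Payload 3.1 kg.
Tool frame: the origin (TCP) lies midway between the tips of the shut fingers; the grasp point (between the pads) lies 19 mm behind it (manip.pinch_z is the distance from the TCP to the grasp point, in m); z points along the fingers, y is the line along which they close (so a half turn about z gives the same grasp; the last joint's range is limited). The gripper opens to 85 mm and grips with 20 to 120 N. Pads are 22 mm wide; open, the fingers measure 114 mm over their backs; the gripper's body (76 mm by 85 mm) begins 54 mm behind the grasp point. The pads swing forward as they close: fully open they stand 13 mm farther back than shut.
Start: joints at [-1.397, 0.383, 0.044, 1.598, -0.018, 1.161, -0.05], TCP at [0.174, 0.626, 0.231] pointing down, gripper open.
Joint ranges: [-2.61, 2.61], [-0.41, 2.15], [-1.48, 1.57], [0, 2.5], [-1.57, 4.71], [0.05, 1.97], [-2.85, 2.85]. Speed limits (rad/s): [2.79, 2.79, 3.14, 3.14, 3.14, 3.14, 3.14].

INTERFACE

Orientations are given as a 3x3 rotation matrix whose columns are the frame's x, y, z axes.
In Python, from rig import manip gives the robot as it stands. The module is installed in compiled form; this text tells all that it offers.
- The arm moves only by the tool jog_arm, never from a script. Its argument "targets" is a list of rows, each an object with "dp": the shift along the tool's x, y, z scaled (see below), a list of three; "twist": the turn, a rotation vector about the tool's x, y, z scaled (see below), a list of three; "jaw": the opening, from 0 (shut) to 1 (fully open). In form: [{"dp": [x, y, z], "twist": [ax, ay, az], "jaw": jaw}, ...]. A call has 1 to 20 rows; each row shifts and turns the commanded pose from where the row before left it, along the tool's axes as they then stand; what a row does not reach is not made up. The controller multiplies each number of a shift by 0.05 m and each number of a turn by 0.1 rad. A row lasts 1/10 s, in which the tool goes at most 50 mm and 8.59 degrees, less where a joint would pass 70% of its speed; a pose out of reach is approached as far as the arm can. A call with a number of a shift or a turn outside -1 to 1 is refused whole. A call with a gripper value outside its range is refused whole. The fingers move at their own pace and stop on an object; "grip_force" is the grip in N (left out, the last holds). Time passes only in rows, so rows that do not move let the fingers close. It gives the time, the measured TCP pose, the force, the opening and the grip force at its end, in the units of the state.
- manip.observe(): the state, without advancing time (a new reading comes with each control period).
- manip.get_image(name): name is "side" or "top" or "wrist"; returns a dict with "frame" (480x640x3 uint8, red, green, blue), "camera_matrix" (3x3 intrinsics, pixels), "rvec" (rotation vector, rad) and "tvec" (3), from world to camera coordinates, as OpenCV has them; the wrist camera has in their place "mount" (4x4, takes a point from camera to tool coordinates, whose origin is the TCP and whose axes are the flange's). Camera axes: x right, y down, z forward; pixel columns grow to the right and rows downward; lengths in m; the calibration is good to about 2 mm. A picture is of the moment at which its call begins: read the wrist's pose just before it. There is no depth.
- manip.close_job(): hands the job in; it is judged then, once.
The state is a dict: "time": time; "joint_positions": joint angles; "joint_vel": joint speeds; "joint_torque": joint torques, N m; "position": TCP position; "orientation": TCP orientation; "ft_force": force on the tool from outside, world axes, zero at the start; "wrist_torque": the same for the moment, N m; "finger_gap": opening from 0.0 (shut) to 1.0 (fully open); "gripper_force": force on a finger pad.
Only numpy, scipy, OpenCV 4.12 (cv2) and the standard library are available. Lean on these libraries where they do the work, as an engineer would, in place of code of your own. Each camera call takes 0.05 s, during which the arm holds its last target. There are 200 camera calls.

TASK

Thread the two steel collars over the post of the gauge block, the wide one first and fully home on the plate, then the narrow one fully home on top of it. Then take the sprung rod by its black knob, pull it straight up 30 mm out of its sleeve to its length mark (the dark band on the rod just shows above the sleeve, and the top of the flange under the knob is level with the top of the stacked collars), and finish holding it there in the gripper; do not let go. Leave the roll of tape, the spirit level and the tin of nails alone.

Things in the scene. Friction and masses are not known exactly. Their poses are not given: they have to be found in the camera images.
- gauge_block: Heavy fixed gauge block: grey plate 90 x 210 x 12 mm (x, y, z), origin at the centre of its underside on the table, z up. On its -y end (55 mm from the centre) stands a bare steel locating post, on its +y end (55 mm from the centre) the dark sleeve of the sprung rod. It stands anywhere in the middle of the table, turned up to 0.45 rad.
- post_foot (a point): Foot of the locating post: on the post's axis at the plate's upper face, 12 mm above the table; z up. The post is 18 mm in diameter and 54 mm high from here, its top 6 mm tapered to 12 mm diameter.
- sleeve_mouth (a point): Centre of the sleeve's upper rim, 40 mm above the table. The sleeve is 27 mm in diameter and fixed.
- pull_rod (a joint): How far the rod is pulled out of its sleeve (m): 0 pushed in (as it starts), positive upward, stop at 0.055; the length mark is 0.030. An inner spring pulls it back: 5 N at 0, 12.5 N at the mark (250 N/m); it goes back in when let go.
- rod_knob (a point): Middle of the knob's height on the rod's axis, moves with the rod; 61 mm above the table when the rod is in. The knob is an upright black cylinder 28 mm in diameter and 34 mm high (17 mm up and down from here); directly under it is a steel flange disc 40 mm in diameter, 4 mm thick, and below that the 12 mm rod.
- rod_flange (a point): Centre of the upper face of the flange disc under the knob, moves with the rod; 44 mm above the table when the rod is in, 74 mm at the mark, which is level with the top of the stacked collars.
- wide_mid (a point): Centre of the wide steel collar: a plain ring 56 mm in outside diameter, 22 mm bore, 32 mm high, 0.15 to 0.3 kg, lying flat on the table between the robot and the gauge block, the left or the right one of the two (this point 16 mm above the table).
- narrow_mid (a point): Centre of the narrow steel collar: a plain ring 40 mm in outside diameter, 22 mm bore, 30 mm high, 0.08 to 0.17 kg, lying flat on the table beside the wide one, 12 cm or more off (this point 15 mm above the table).
- tape_roll: Bystander: black roll of tape, 62 mm in diameter, 19 mm high, on the table to the right of the gauge block; origin at the centre of its underside.
- level: Bystander: red spirit level, 23 x 230 x 41 mm, to the left of the gauge block; origin at the centre of its underside, its length along its y axis.
- tin: Bystander: open blue tin of nails, 120 mm in diameter, 93 mm high, farther to the right; origin at the centre of its underside.
- wide_collar: The wide collar itself; origin at the centre of its underside, 16 mm below its centre.
- narrow_collar: The narrow collar itself; origin at the centre of its underside, 15 mm below its centre.

How it is judged:
On the way, in this order (a step that is already met when the one before it is completed fails the run):
1. the wide collar is fully home on the plate, round the post, and let go (horizontal distance between wide_mid and post_foot below 0.004 m and z of wide_mid in the frame of post_foot between 0.013 and 0.019 m and contact force between the fingers and wide_collar below 0.2 N), for 0.2 s.
2. the narrow collar is fully home on the wide one, round the post, and let go (horizontal distance between each of wide_mid, narrow_mid and post_foot below 0.004 m and z of wide_mid in the frame of post_foot between 0.013 and 0.019 m and z of narrow_mid in the frame of post_foot between 0.044 and 0.05 m and contact force between the fingers and narrow_collar below 0.2 N), for 0.2 s.
At the end, for the whole second after the job is handed in: Both collars are round the post (axes within 4 mm), the wide one on the plate and the narrow one on it (each within 3 mm of its height), and the gripper's fingers hold the rod still, pulled out 30 mm within 4 mm (horizontal distance between each of wide_mid, narrow_mid and post_foot below 0.004 m and z of wide_mid in the frame of post_foot between 0.013 and 0.019 m and z of narrow_mid in the frame of post_foot between 0.044 and 0.05 m and value of joint pull_rod between 0.026 and 0.034 m and velocity of joint pull_rod between -0.01 and 0.01 m/s and contact force between the fingers and gauge_block above 2 N); the arm keeps its last pose, push and grip.
It fails at once if the roll of tape is pushed more than 25 mm (distance of tape_roll from where it was at the start of the episode above 0.025 m).
It fails at once if the spirit level is pushed more than 25 mm (distance of level from where it was at the start of the episode above 0.025 m).
It fails at once if the tin of nails is pushed more than 25 mm (distance of tin from where it was at the start of the episode above 0.025 m).
It also fails if it takes over 64 s, if anything falls off the work surface, if the arm or the gripper's body presses on something with over 40 N, if the wrist force passes 120 N, or if a joint passes its speed limit or range.

## Working session

There is one attempt and no reset: what is moved stays moved. The work goes in short steps, Python scripts to look and compute and a tool call to move; the robot and the scene stay as the last step left them, time stands still between calls to the robot, and variables do not carry over. Pictures are saved under pics/ and viewed, at most 13 in all, crops included, and the job is handed in when it is done.

Besides the shell and the picture viewer there is one more tool, called after ">>>" by a JSON object that holds its "fn" and its "kwargs". jog_arm: Moves the arm, as the interface text tells. Its arguments: {"type":"object","properties":{"targets":{"type":"array"},"grip_force":{"type":"number"}},"required":["targets"]}

```bash
mkdir -p pics
python3 - <<'E'
from rig import manip
import cv2,numpy as np,pickle
s=manip.observe()
print({k:np.round(v,3).tolist() for k,v in s.items()}, manip.pinch_z)
d={}
for n in("top","side"):
    r=manip.get_image(n);d[n]=r
    cv2.imwrite(f"pics/{n}0.png",r["frame"][:,:,::-1])
    print(n,np.round(r["camera_matrix"],1).tolist(),np.round(r["rvec"],3),np.round(r["tvec"],3))
pickle.dump(d,open("v0.pkl","wb"))
E
```

```text
{'time': 0.0, 'joint_positions': [-1.397, 0.384, 0.044, 1.6, -0.018, 1.161, -0.05], 'joint_vel': [-0.0, -0.001, -0.001, -0.0, 0.001, -0.0, -0.001], 'joint_torque': [0.0, -43.346, 1.024, -24.951, 0.011, 0.011, 0.0], 'position': [0.174, 0.625, 0.23], 'orientation': [[-0.963, 0.268, -0.001], [0.268, 0.963, -0.003], [-0.0, -0.003, -1.0]], 'ft_force': [0.176, 0.936, 0.736], 'wrist_torque': [0.015, -0.014, 0.005], 'gripper_force': 0.0, 'finger_gap': 1.0} 0.0187
top [[446.5, 0.0, 322.9], [0.0, 446.5, 242.1], [0.0, 0.0, 1.0]] [ 2.13  -2.186  0.136] [0.018 0.527 0.876]
side [[473.4, 0.0, 317.5], [0.0, 473.4, 242.4], [0.0, 0.0, 1.0]] [ 2.066 -0.197  0.145] [-0.54   0.096  0.88 ]
```

View pics/top0.png

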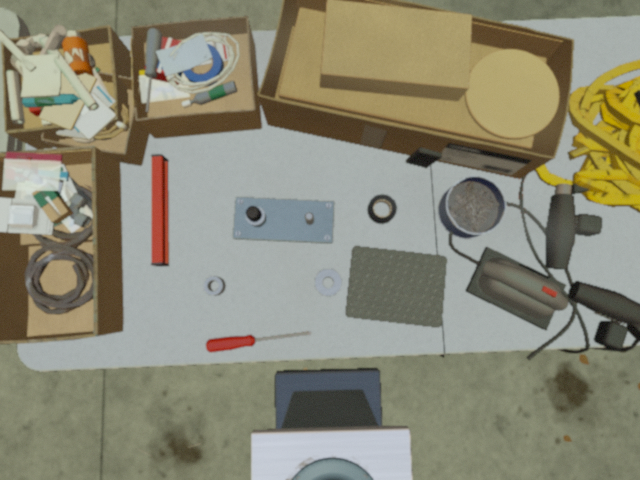

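View pics/side0.png

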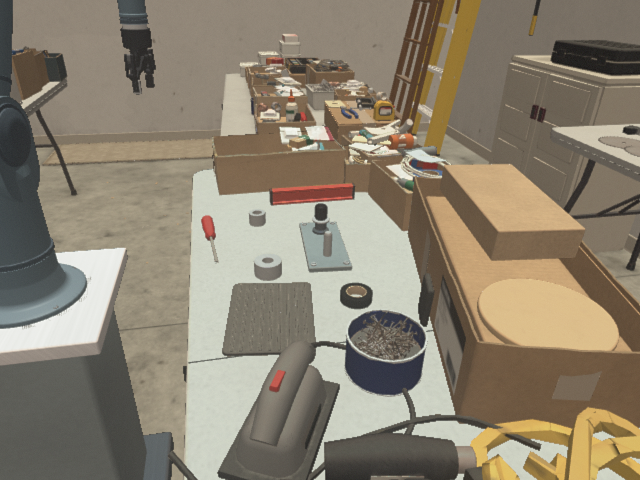

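The top view shows the plate (rows 197–243, columns 233–334), the knob at (255,214), the post top near (309,217), the wide collar at (327,282), the narrow one at (214,286) and the tape at (381,208). The side view matches: level, tape and tin are clear of the block.

```bash
cat > h.py <<'E'
import numpy as np,cv2,pickle
def cam(r):
    R=cv2.Rodrigues(np.array(r["rvec"],float))[0];t=np.array(r["tvec"],float).ravel()
    return np.array(r["camera_matrix"],float),R,t
def cast(r,uv,z):
    K,R,t=cam(r);d=R.T@np.linalg.inv(K)@np.array([uv[0],uv[1],1.]);c=-R.T@t
    return c+d*(z-c[2])/d[2]
def proj(r,P):
    K,R,t=cam(r);p=K@(R@np.array(P,float)+t);return p[:2]/p[2]
E
python3 - <<'E'
from h import *
d=pickle.load(open("v0.pkl","rb"));r=d["top"];f=r["frame"]
hsv=cv2.cvtColor(f,cv2.COLOR_RGB2HSV)
print("cam",-cam(r)[1].T@cam(r)[2],-cam(d["side"])[1].T@cam(d["side"])[2])
for n,p in dict(plate=(280,235),table=(280,270),wide=(320,275),wbore=(328,282),narrow=(207,286),nbore=(214,286),post=(309,217),sl=(262,222)).items(): print(n,f[p[1],p[0]],hsv[p[1],p[0]])
a=cv2.resize(f[185:305,190:345],None,fx=5,fy=5,interpolation=cv2.INTER_CUBIC)
cv2.imwrite("pics/topz.png",a[:,:,::-1])
s=d["side"]["frame"];b=cv2.resize(s[190:290,235:365],None,fx=6,fy=6,interpolation=cv2.INTER_CUBIC)
cv2.imwrite("pics/sidez.png",b[:,:,::-1])
# plate by saturation
m=((hsv[...,1]>45)&(hsv[...,0]>90)&(hsv[...,0]<125)).astype(np.uint8);z=np.zeros_like(m);z[185:255,222:345]=m[185:255,222:345]
c=max(cv2.findContours(z,0,2)[0],key=cv2.contourArea);box=cv2.boxPoints(cv2.minAreaRect(c))
print(cv2.contourArea(c),box.tolist())
P=np.array([cast(r,q,0.012) for q in box]);print(np.round(P,4),[np.linalg.norm(P[i]-P[i-1]).round(4) for i in range(4)],P.mean(0))
E
```

```text
cam [0.41458539 0.00731122 0.93421604] [ 0.37336275 -0.81722779  0.51740083]
plate [127 145 156] [101  47 156]
table [169 175 174] [ 85   9 175]
wide [155 165 173] [103  27 173]
wbore [169 174 173] [ 84   7 174]
narrow [127 132 136] [103  17 136]
nbore [169 176 174] [ 81  10 176]
post [153 161 168] [104  23 168]
sl [111 115 121] [108  21 121]
1047.0 [[235.4921875, 236.18714904785156], [237.055419921875, 198.66896057128906], [331.68280029296875, 202.6117706298828], [330.11956787109375, 240.1299591064453]]
[[ 0.5467  0.1862  0.012 ]
 [ 0.6265  0.1827  0.012 ]
 [ 0.6128 -0.0164  0.012 ]
 [ 0.5333 -0.0108  0.012 ]] [np.float64(0.1975), np.float64(0.0798), np.float64(0.1995), np.float64(0.0797)] [0.57983206 0.08542334 0.012     ]
```

View pics/topz.png

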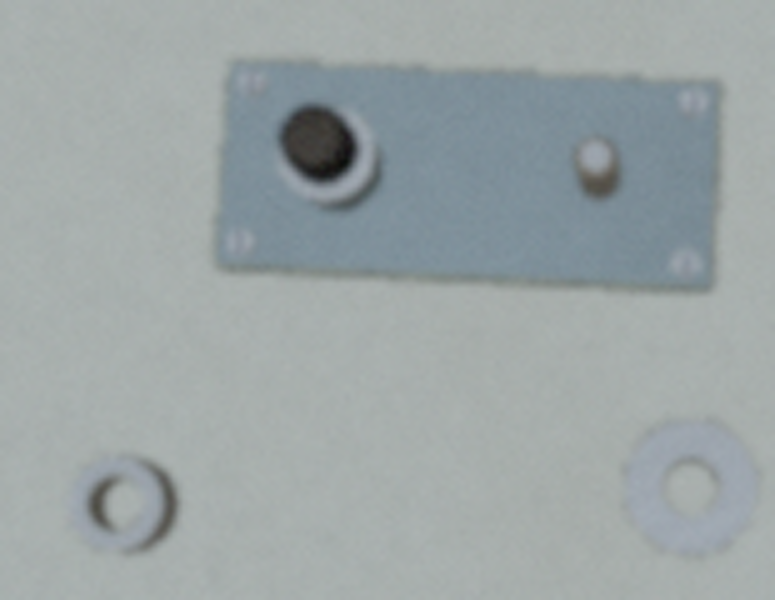

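View pics/sidez.png

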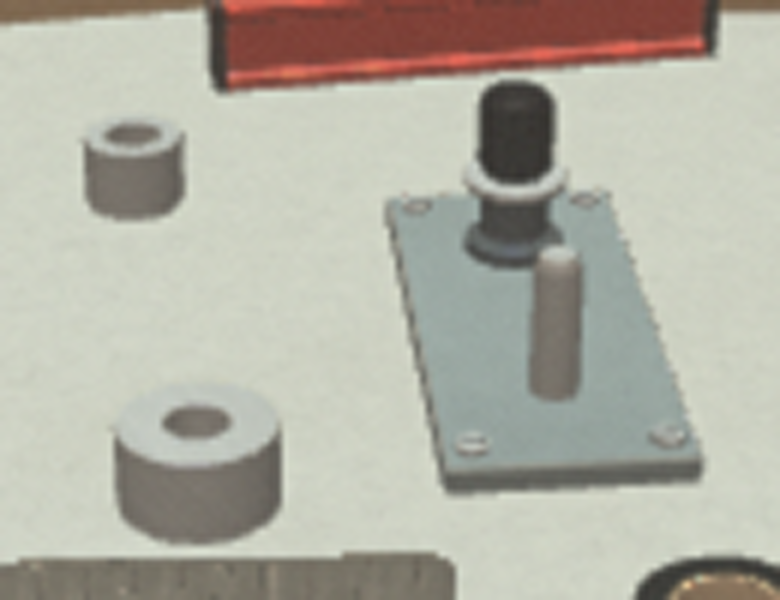

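Zoomed: wide collar top face centre is near (691,486) in the crop and narrow near (116,502). The plate corners are near (232,60), (722,82), (713,290) and (217,267), with the post tip at (597,155) and the knob top at (317,140). The side view confirms that all of them stand as described. Now sub-pixel measurement.

```bash
cat >> h.py <<'E'
U=8
def blob(r,roi,fn):  # largest blob of fn(float img) in roi, upsampled
    x0,y0,x1,y1=roi;a=cv2.resize(r["frame"][y0:y1,x0:x1],None,fx=U,fy=U,interpolation=cv2.INTER_CUBIC)
    a=cv2.GaussianBlur(a,(0,0),5).astype(float);m=fn(a).astype(np.uint8)
    c=max(cv2.findContours(m,0,1)[0],key=cv2.contourArea)
    return c, lambda p:((np.array(p)+.5)/U-.5+[x0,y0])
E
python3 - <<'E'
from h import *
d=pickle.load(open("v0.pkl","rb"));r=d["top"];s=d["side"]
br=lambda k:(lambda a:a[...,2]-a[...,0]>k)
c,g=blob(r,(222,185,345,255),br(12));hull=cv2.convexHull(c)
box=cv2.approxPolyDP(hull,20,True)[:,0];print(len(box))
box=cv2.boxPoints(cv2.minAreaRect(c)) if len(box)!=4 else box
P=np.array([cast(r,g(q),.012) for q in box]);ctr=P.mean(0)
print("plate",P.round(4).tolist(),[np.linalg.norm(P[i]-P[i-1]).round(4) for i in range(4)],ctr.round(4))
i=np.argmax([np.linalg.norm(P[i]-P[i-1]) for i in range(4)]);e=P[i]-P[i-1]
j=(i+2)%4;e=e-(P[j]-P[j-1]);e/=np.linalg.norm(e);e*=np.sign(e[1])
print("post",(ctr-.055*e).round(4),"rod",(ctr+.055*e).round(4),"yaw",np.arctan2(-e[0],e[1]))
for n,roi,z in(("wide",(308,262,348,302),.032),("narrow",(198,270,230,302),.030)):
    c,g=blob(r,roi,br(11));q,sz,an=cv2.fitEllipse(cv2.convexHull(c));w=cast(r,g(q),z)
    print(n,g(q),np.array(sz)/U,w.round(4),"diam",np.array(sz)/U*np.linalg.norm(w+cam(r)[1].T@cam(r)[2])/446.5)
# side-camera bore/top checks
o=lambda x,y:((np.array([x,y])+.5)/6-.5+[235,190])
for n,p,z in(("wide",(198,424),.032),("narrow",(133,136),.03),("posttip",(559,250),.066),("knobtop",(517,92),.078)): print("side",n,cast(s,o(*p),z).round(4))
o=lambda x,y:((np.array([x,y])+.5)/5-.5+[190,185])
for n,p,z in(("wide",(691,486),.032),("narrow",(116,502),.03),("posttip",(597,155),.066),("knobtop",(317,140),.078)): print("top",n,cast(r,o(*p),z).round(4))
E
```

```text
4
plate [[0.6279, 0.1856, 0.012], [0.6161, -0.017, 0.012], [0.5313, -0.0135, 0.012], [0.5444, 0.1889, 0.012]] [np.float64(0.0835), np.float64(0.2029), np.float64(0.0849), np.float64(0.2028)] [0.5799 0.086  0.012 ]
post [0.5765 0.0311 0.012 ] rod [0.5833 0.1409 0.012 ] yaw -0.06144801381032602
wide [327.76238441 281.96324539] [25.9485302  26.40969276] [ 0.4459 -0.0033  0.032 ] diam [0.05246792 0.05340039]
narrow [212.38191128 285.19945812] [17.72800064 18.57449532] [0.4456 0.2295 0.03  ] diam [0.03698936 0.03875557]
side wide [ 0.4483 -0.0072  0.032 ]
side narrow [0.4478 0.2246 0.03  ]
side posttip [0.5787 0.0318 0.066 ]
side knobtop [0.586  0.1381 0.078 ]
top wide [ 0.4463 -0.0034  0.032 ]
top narrow [0.446  0.2286 0.03  ]
top posttip [0.5763 0.0305 0.066 ]
top knobtop [0.5828 0.1392 0.078 ]
```

>>> {"fn": "jog_arm", "kwargs": {"targets": [{"dp":[0,0,0],"twist":[0,0,-0.9],"jaw":1},{"dp":[0,0,0],"twist":[0,0,-0.9],"jaw":1},{"dp":[0,0,0],"twist":[0,0,-0.91],"jaw":1},{"dp":[-0.5,-0.6,0],"twist":[0,0,0],"jaw":1},{"dp":[-0.5,-0.7,0],"twist":[0,0,0],"jaw":1},{"dp":[-0.5,-0.7,0],"twist":[0,0,0],"jaw":1},{"dp":[-0.5,-0.7,0],"twist":[0,0,0],"jaw":1},{"dp":[-0.5,-0.7,0],"twist":[0,0,0],"jaw":1},{"dp":[-0.5,-0.7,0],"twist":[0,0,0],"jaw":1},{"dp":[-0.5,-0.7,0],"twist":[0,0,0],"jaw":1},{"dp":[-0.5,-0.7,0],"twist":[0,0,0],"jaw":1},{"dp":[-0.5,-0.7,0],"twist":[0,0,0],"jaw":1},{"dp":[-0.5,-0.7,0],"twist":[0,0,0],"jaw":1},{"dp":[-0.4,-0.8,0.2],"twist":[0,0,0],"jaw":1},{"dp":[0,-0.9,0.3],"twist":[0,0,0],"jaw":1},{"dp":[0,-0.9,0.3],"twist":[0,0,0],"jaw":1},{"dp":[0,-0.9,0.3],"twist":[0,0,0],"jaw":1},{"dp":[0,-0.9,0.3],"twist":[0,0,0],"jaw":1},{"dp":[0,-0.9,0],"twist":[0,0,0],"jaw":1},{"dp":[0,0,0],"twist":[0,0,0],"jaw":1}]}}

```text
time: 2.1
position: [0.4424, 0.0087, 0.1603]
orientation: [[-1.0, 0.012, -0.003], [0.012, 1.0, -0.003], [0.003, -0.003, -1.0]]
ft_force: [-0.1, 0.1, 0.2]
finger_gap: 1.001
gripper_force: 0.0
```

```bash
cat >> h.py <<'E'
def wrist(manip):
    s=manip.observe();r=manip.get_image("wrist");M=np.array(r["mount"],float)
    T=np.eye(4);T[:3,:3]=s["orientation"];T[:3,3]=s["position"];W=np.linalg.inv(T@M)
    return dict(frame=r["frame"],camera_matrix=r["camera_matrix"],rvec=cv2.Rodrigues(W[:3,:3])[0],tvec=W[:3,3],pos=s["position"])
E
python3 - <<'E'
from h import *
from rig import manip
r=wrist(manip);pickle.dump(r,open("w1.pkl","wb"));cv2.imwrite("pics/w1.png",r["frame"][:,:,::-1])
print(r["pos"],np.round(-cam(r)[1].T@cam(r)[2],3))
for P in((.446,-.004,.032),(.577,.031,.066)):print(proj(r,P))
E
```

```text
[0.44239616 0.00874    0.16034617] [0.377 0.01  0.302]
[301.8961643 236.0648168]
[346.31989706 401.28757842]
```

View pics/w1.png

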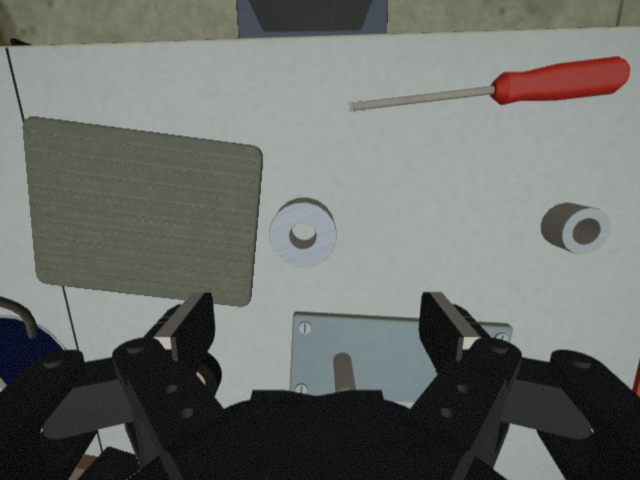

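The wrist view shows the wide collar's top face centred at about (303,235), within about 1 px of the predicted (302,236), and the narrow one at (586,231). The plate and post tip are at the bottom. Next I measure both collars from this view.

Run:
```python
from h import *
r=pickle.load(open("w1.pkl","rb"))
br=lambda k:(lambda a:(a[...,2]-a[...,0]>k)&(a[...,2]>150))
for n,roi,z in(("wide",(265,190,342,272),.032),("narrow",(535,196,615,258),.030)):
    c,g=blob(r,roi,br(11));q,sz,an=cv2.fitEllipse(cv2.convexHull(c));w=cast(r,g(q),z)
    print(n,g(q),np.array(sz)/U,w.round(4))
print(cast(r,(303,235),.032),cast(r,(586,231),.03),cast(r,(343,356),.066), [proj(r,(.577,.031,.066))])
```

```text
wide [302.70905304 234.17590332] [61.55733871 64.28496552] [ 0.4444 -0.0033  0.032 ]
narrow [573.3732338  225.51922226] [14.08069992 30.4489727 ] [0.4398 0.2162 0.03  ]
[ 0.4451141  -0.00308177  0.032     ] [0.44449506 0.22729668 0.03      ] [0.53481059 0.02790352 0.066     ] [array([346.31989706, 401.28757842])]
```

>>> {"fn": "jog_arm", "kwargs": {"targets": [{"dp":[-0.05,-0.24,0.4],"twist":[0,0,0],"jaw":1},{"dp":[0,0,0.5],"twist":[0,0,0],"jaw":1},{"dp":[0,0,0.5],"twist":[0,0,0],"jaw":1},{"dp":[0,0,0.5],"twist":[0,0,0],"jaw":1},{"dp":[0,0,0.5],"twist":[0,0,0],"jaw":1},{"dp":[0,0,0.4],"twist":[0,0,0],"jaw":1},{"dp":[0,0,0.2],"twist":[0,0,0],"jaw":1},{"dp":[0,0,0.15],"twist":[0,0,0],"jaw":1},{"dp":[0,0,0],"twist":[0,0,0],"jaw":1},{"dp":[0,0,0],"twist":[0,0,0],"jaw":1},{"dp":[0,0,0],"twist":[0,0,0],"jaw":0},{"dp":[0,0,0],"twist":[0,0,0],"jaw":0},{"dp":[0,0,0],"twist":[0,0,0],"jaw":0},{"dp":[0,0,0],"twist":[0,0,0],"jaw":0},{"dp":[0,0,0],"twist":[0,0,0],"jaw":0},{"dp":[0,0,0],"twist":[0,0,0],"jaw":0}], "grip_force": 50}}

```text
time: 3.75
position: [0.4476, 0.0033, 0.0049]
orientation: [[-1.0, 0.002, 0.002], [0.002, 1.0, -0.0], [-0.002, -0.0, -1.0]]
ft_force: [-1.0, -1.4, 5.8]
finger_gap: 0.63
gripper_force: 53.2
```

>>> {"fn": "jog_arm", "kwargs": {"targets": [{"dp":[0,0,-0.2],"twist":[0,0,0],"jaw":0},{"dp":[0,0,-0.4],"twist":[0,0,0],"jaw":0},{"dp":[0,0,-0.5],"twist":[0,0,0],"jaw":0},{"dp":[0,0,-0.5],"twist":[0,0,0],"jaw":0},{"dp":[0,0,-0.4],"twist":[0,0,0],"jaw":0},{"dp":[0,0,-0.1],"twist":[0,0,0],"jaw":0},{"dp":[0,0,0],"twist":[0,0,0],"jaw":0},{"dp":[0,0,0],"twist":[0,0,0],"jaw":0},{"dp":[0,0,0],"twist":[0,0,0],"jaw":0}]}}

```text
time: 4.65
position: [0.4452, 0.0039, 0.1076]
orientation: [[-1.0, 0.001, -0.003], [0.001, 1.0, -0.001], [0.003, -0.001, -1.0]]
ft_force: [0.6, -0.2, -1.2]
finger_gap: 0.63
gripper_force: 53.2
```

Run:
```python
from h import *
from rig import manip
r=wrist(manip);pickle.dump(r,open("w2.pkl","wb"))
s=manip.observe();print(np.round(s["position"],4),s["ft_force"],s["finger_gap"],np.round(s["orientation"],4).tolist())
t=manip.get_image("top");pickle.dump(t,open("t2.pkl","wb"))
u,v=np.round(proj(t,s["position"])).astype(int);print(u,v)
a=cv2.resize(r["frame"][200:480,120:520],None,fx=1.4,fy=1.4);b=cv2.resize(t["frame"][170:320,225:425],None,fx=2.6,fy=2.6)
b=cv2.copyMakeBorder(b,0,max(0,392-b.shape[0]),0,0,0)[:392];a=cv2.resize(a,(400,392*1))
b=cv2.resize(b,(400,392));cv2.imwrite("pics/c2.png",np.hstack([a,b])[:,:,::-1])
```

```text
[0.4453 0.0038 0.1076] [ 0.10823469 -0.12159454 -1.22841454] 0.6283094192672759 [[-1.0, 0.0007, -0.0027], [0.0007, 1.0, -0.0008], [0.0027, -0.0008, -1.0]]
324 281
```

View pics/c2.png

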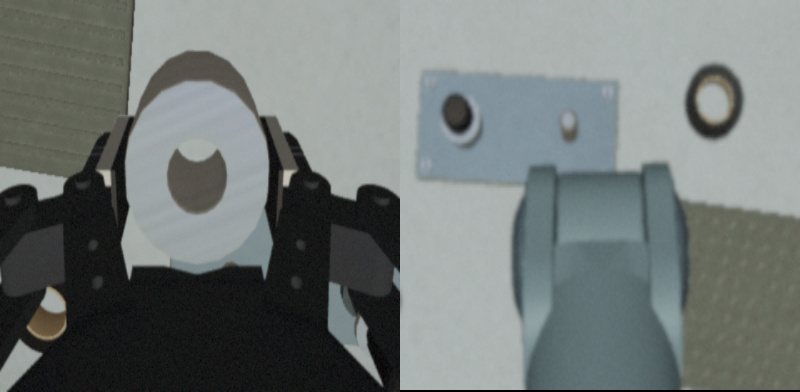

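Left: the wide collar is held level between the pads, with its bore near wrist pixel (317,325). Right: the arm hides it from the top camera, and post and knob are unmoved.

```bash
cat > held.py <<'E'
from h import *
from rig import manip
import sys
def held(r,ztop,roi,D):
    f=lambda a:(a[...,2]-a[...,0]>9)&(a[...,2]>140)
    c,g=blob(r,roi,f);q,sz,an=cv2.fitEllipse(cv2.convexHull(c))
    P=np.array([cast(r,g(p[0]),ztop) for p in cv2.convexHull(c)]);q2,s2,_=cv2.fitEllipse(P[:,:2].astype(np.float32)*1000)
    return g(q).round(1),np.array(q2)/1000,np.array(s2)
E
python3 - <<'E'
from held import *
r=pickle.load(open("w2.pkl","rb"))
for roi in((235,245,400,395),):
    print(held(r,.1347,roi,56))
f=r["frame"];print([f[y,x] for x,y in((270,300),(317,290),(317,325),(317,370),(317,385))])
print(cast(r,(317,325),.1347), np.array(r["pos"]))
E
```

```text
(array([318.5, 315.3]), array([0.4401644 , 0.00445059]), array([45.76849365, 51.63197327]))
[array([161, 170, 172], dtype=uint8), array([160, 167, 171], dtype=uint8), array([86, 79, 74], dtype=uint8), array([156, 163, 165], dtype=uint8), array([153, 161, 160], dtype=uint8)]
[0.44309299 0.00394282 0.1347    ] [0.4452108  0.00385052 0.1075764 ]
```

```bash
cat >> held.py <<'E'
def bore(r,roi,ztop):
    c,g=blob(r,roi,lambda a:(a.mean(2)<135)|(a[...,2]-a[...,0]<7));h=cv2.convexHull(c)
    P=np.array([cast(r,g(p[0]),ztop) for p in h]);q,s,_=cv2.fitEllipse(P[:,:2].astype(np.float32)*1000)
    return np.array(q)/1000,np.array(s)
E
python3 - <<'E'
from held import *
r=pickle.load(open("w2.pkl","rb"))
print(bore(r,(275,283,360,368),.1347))
f=r["frame"];print("col317 rows 280-400",f[282:400:6,317].mean(1).round());print("row335",f[335,235:400:6].mean(1).round())
E
```

```text
(array([0.44339056, 0.00395854]), array([23.27965736, 23.9407711 ]))
col317 rows 280-400 [169. 167. 165. 173. 171. 171.  80.  77.  82.  79.  79.  77. 163. 161.
 159. 164. 163. 161. 132.  43.]
row335 [ 60.  22. 158. 161. 165. 166. 165. 167. 165. 114.  82.  85.  83.  79.
  79.  76.  78.  76.  86. 163. 167. 164. 161. 164. 166. 165.  17.  30.]
```

>>> {"fn": "jog_arm", "kwargs": {"targets": [{"dp":[-0.3,0.05,0],"twist":[0,0,0],"jaw":0},{"dp":[-0.5,0.1,0],"twist":[0,0,0],"jaw":0},{"dp":[-0.6,0.1,0],"twist":[0,0,0],"jaw":0},{"dp":[-0.6,0.1,0],"twist":[0,0,0],"jaw":0},{"dp":[-0.6,0.1,0],"twist":[0,0,0],"jaw":0},{"dp":[-0.5,0.1,0],"twist":[0,0,0],"jaw":0},{"dp":[-0.3,0,0],"twist":[0,0,0],"jaw":0},{"dp":[0,0,0],"twist":[0,0,0],"jaw":0},{"dp":[0,0,0],"twist":[0,0,0],"jaw":0},{"dp":[0,0,0],"twist":[0,0,0],"jaw":0},{"dp":[0,0,0],"twist":[0,0,0],"jaw":0}]}}

```text
time: 5.85
position: [0.6152, 0.0311, 0.1084]
orientation: [[-1.0, 0.001, -0.002], [0.001, 1.0, 0.0], [0.002, 0.0, -1.0]]
ft_force: [-0.1, -0.1, -1.3]
finger_gap: 0.627
gripper_force: 53.1
```

Run:
```python
from held import *
r=wrist(manip);pickle.dump(r,open("w3.pkl","wb"));print(r["pos"],np.round(manip.observe()["ft_force"],1))
for P in((.577,.031,.066),(.577,.031,.012)):print(proj(r,P))
cv2.imwrite("pics/w3.png",r["frame"][:,:,::-1])
try: print(bore(r,(275,283,360,368),r["pos"][2]+.0271))
except Exception as e: print(e)
```

```text
[0.61520722 0.0310662  0.10837241] [ 0.2  0.6 -2. ]
[316.88277896 200.45302998]
[316.96992952 188.79324524]
(array([0.61326111, 0.03116278]), array([23.25272942, 23.85749435]))
```

View pics/w3.png

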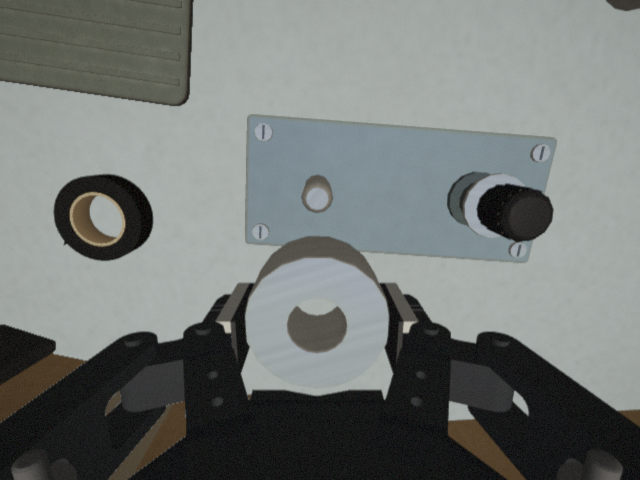

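Post tip is at (317,199) and knob top at (526,216). The plate corners are near (247,114), (556,137), (527,262) and (246,243), and the held collar's bore is near (317,327).

Run:
```python
from held import *
r=pickle.load(open("w3.pkl","rb"))
f=r["frame"]
a=f[170:220,295:340]
c,g=blob(r,(300,180,334,222),lambda a:(a.mean(2)>158)); 
(x,y),R=cv2.minEnclosingCircle(c);print("tip",g((x,y)),2*R/U,cast(r,g((x,y)),.066).round(4), f[199,317],f[185,317],f[215,317])
c,g=blob(r,(296,168,340,222),lambda a:(a[...,2]-a[...,0]<13));q=cv2.fitEllipse(c);x0,y0,w,h=cv2.boundingRect(c);print("post blob",g((x0,y0)),g((x0+w,y0+h)))
c,g=blob(r,(225,95,580,275),lambda a:(a[...,2]-a[...,0]>11))
b=cv2.approxPolyDP(cv2.convexHull(c),30,True)[:,0];print([g(p).round(1).tolist() for p in b])
cs=[(247,114),(556,137),(527,262),(246,243)]
P=np.array([cast(r,p,.012) for p in cs]);print(P.round(4).tolist(),[np.linalg.norm(P[i]-P[i-1]).round(4) for i in range(4)])
# left end: axis line through midpoint of the -y edge, 50 mm inward
print("rod top",cast(r,(526,216),.078))
s1=cast(r,(263,132),.0125);s2=cast(r,(260.5,231.5),.0125);s3=cast(r,(541,152.5),.0125);s4=cast(r,(518.5,250),.0125);m=(s1+s2)/2;n=(s3+s4)/2;e=(n-m)/np.linalg.norm(n-m);c=(m+n)/2;print("screws",c,np.linalg.norm(n-m),"post",c-.055*e,"rod",c+.055*e)
```

```text
tip [316.8389492  198.06948662] 20.34223175048828 [0.5757 0.031  0.066 ] [155 163 172] [127 122 111] [128 144 149]
post blob [300.5625 173.9375] [333.1875 212.9375]
[[249.4, 117.2], [554.1, 140.2], [526.3, 259.8], [247.6, 241.2]]
[[0.5282, -0.0149, 0.012], [0.5426, 0.19, 0.012], [0.6303, 0.1848, 0.012], [0.616, -0.0202, 0.012]] [np.float64(0.088), np.float64(0.2054), np.float64(0.0878), np.float64(0.2055)]
rod top [0.58311333 0.1377255  0.078     ]
screws [0.58009956 0.08603943 0.0125    ] 0.18664900393629355 post [0.57615664 0.03118095 0.0125    ] rod [0.58404249 0.14089792 0.0125    ]
```

>>> {"fn": "jog_arm", "kwargs": {"targets": [{"dp":[0.2,0,0],"twist":[0,0,0],"jaw":0},{"dp":[0.3,0,0],"twist":[0,0,0],"jaw":0},{"dp":[0.24,0,0],"twist":[0,0,0],"jaw":0},{"dp":[0,0,0],"twist":[0,0,0],"jaw":0},{"dp":[0,0,0],"twist":[0,0,0],"jaw":0},{"dp":[0,0,0.2],"twist":[0,0,0],"jaw":0},{"dp":[0,0,0.3],"twist":[0,0,0],"jaw":0},{"dp":[0,0,0.15],"twist":[0,0,0],"jaw":0},{"dp":[0,0,0],"twist":[0,0,0],"jaw":0},{"dp":[0,0,0],"twist":[0,0,0],"jaw":0},{"dp":[0,0,0],"twist":[0,0,0],"jaw":0}]}}

```text
time: 7.0
position: [0.58, 0.0312, 0.0764]
orientation: [[-1.0, 0.001, 0.001], [0.001, 1.0, -0.0], [-0.001, -0.0, -1.0]]
ft_force: [0.5, -0.2, -1.2]
finger_gap: 0.632
gripper_force: 53.1
```

>>> {"fn": "jog_arm", "kwargs": {"targets": [{"dp":[0.04,0,0],"twist":[0,0,0],"jaw":0},{"dp":[0,0,0],"twist":[0,0,0],"jaw":0},{"dp":[0,0,0.1],"twist":[0,0,0],"jaw":0},{"dp":[0,0,0.1],"twist":[0,0,0],"jaw":0},{"dp":[0,0,0.1],"twist":[0,0,0],"jaw":0},{"dp":[0,0,0.1],"twist":[0,0,0],"jaw":0},{"dp":[0,0,0],"twist":[0,0,0],"jaw":0},{"dp":[0,0,0],"twist":[0,0,0],"jaw":0}]}}

```text
time: 7.8
position: [0.5773, 0.0313, 0.0559]
orientation: [[-1.0, 0.001, -0.001], [0.001, 1.0, -0.0], [0.001, -0.0, -1.0]]
ft_force: [1.0, 0.8, -1.3]
finger_gap: 0.633
gripper_force: 53.1
```

>>> {"fn": "jog_arm", "kwargs": {"targets": [{"dp":[0,0,0.15],"twist":[0,0,0],"jaw":0},{"dp":[0,0,0.2],"twist":[0,0,0],"jaw":0},{"dp":[0,0,0.2],"twist":[0,0,0],"jaw":0},{"dp":[0,0,0.1],"twist":[0,0,0],"jaw":0},{"dp":[0,0,0.06],"twist":[0,0,0],"jaw":0},{"dp":[0,0,0.03],"twist":[0,0,0],"jaw":0},{"dp":[0,0,0],"twist":[0,0,0],"jaw":0},{"dp":[0,0,0],"twist":[0,0,0],"jaw":0}]}}

```text
time: 8.6
position: [0.5779, 0.0313, 0.0196]
orientation: [[-1.0, 0.001, 0.001], [0.001, 1.0, 0.0], [-0.001, 0.0, -1.0]]
ft_force: [0.7, -0.4, -1.2]
finger_gap: 0.633
gripper_force: 53.1
```

>>> {"fn": "jog_arm", "kwargs": {"targets": [{"dp":[0,0,0.03],"twist":[0,0,0],"jaw":0},{"dp":[0,0,0.03],"twist":[0,0,0],"jaw":0},{"dp":[0,0,0],"twist":[0,0,0],"jaw":0},{"dp":[0,0,0],"twist":[0,0,0],"jaw":0}]}}

```text
time: 9.0
position: [0.5779, 0.0314, 0.017]
orientation: [[-1.0, 0.001, 0.001], [0.001, 1.0, 0.0], [-0.001, 0.0, -1.0]]
ft_force: [-0.7, -0.3, 3.5]
finger_gap: 0.625
gripper_force: 53.6
```

>>> {"fn": "jog_arm", "kwargs": {"targets": [{"dp":[0,0,0],"twist":[0,0,0],"jaw":1},{"dp":[0,0,0],"twist":[0,0,0],"jaw":1},{"dp":[0,0,0],"twist":[0,0,0],"jaw":1},{"dp":[0,0,0],"twist":[0,0,0],"jaw":1},{"dp":[0,0,0],"twist":[0,0,0],"jaw":1},{"dp":[0,0,0],"twist":[0,0,0],"jaw":1},{"dp":[0,0,0],"twist":[0,0,0],"jaw":1},{"dp":[0,0,-0.3],"twist":[0,0,0],"jaw":1},{"dp":[0,0,-0.5],"twist":[0,0,0],"jaw":1},{"dp":[0,0,-0.6],"twist":[0,0,0],"jaw":1},{"dp":[0,0,-0.6],"twist":[0,0,0],"jaw":1},{"dp":[0,0,-0.5],"twist":[0,0,0],"jaw":1},{"dp":[0.4,0.6,0],"twist":[0,0,0],"jaw":1},{"dp":[0.5,0.7,0],"twist":[0,0,0],"jaw":1},{"dp":[0.5,0.7,0],"twist":[0,0,0],"jaw":1},{"dp":[0.5,0.7,0],"twist":[0,0,0],"jaw":1},{"dp":[0.4,0.7,0],"twist":[0,0,0],"jaw":1},{"dp":[0.2,0.5,0],"twist":[0,0,0],"jaw":1},{"dp":[0,0,0],"twist":[0,0,0],"jaw":1},{"dp":[0,0,0],"twist":[0,0,0],"jaw":1}]}}

```text
time: 11.0
position: [0.4529, 0.2268, 0.1422]
orientation: [[-1.0, -0.001, 0.001], [-0.001, 1.0, 0.0], [-0.001, 0.0, -1.0]]
ft_force: [0.6, -0.3, -0.5]
finger_gap: 1.002
gripper_force: 0.0
```

Run:
```python
from held import *
r=wrist(manip);pickle.dump(r,open("w4.pkl","wb"));print(r["pos"],np.round(manip.observe()["orientation"],3).tolist())
t=manip.get_image("top");s=manip.get_image("side");pickle.dump((t,s),open("ts4.pkl","wb"))
for P in((.445,.228,.030),):print(proj(r,P))
a=cv2.resize(r["frame"],(400,300));b=cv2.resize(s["frame"][195:285,285:385],(400,300),interpolation=cv2.INTER_CUBIC)
cv2.imwrite("pics/c4.png",np.hstack([a,b])[:,:,::-1])
```

```text
[0.45291043 0.22675619 0.14219914] [[-1.0, 0.002, 0.001], [0.002, 1.0, -0.0], [-0.001, -0.0, -1.0]]
[318.66933733 226.01387339]
```

View pics/c4.png

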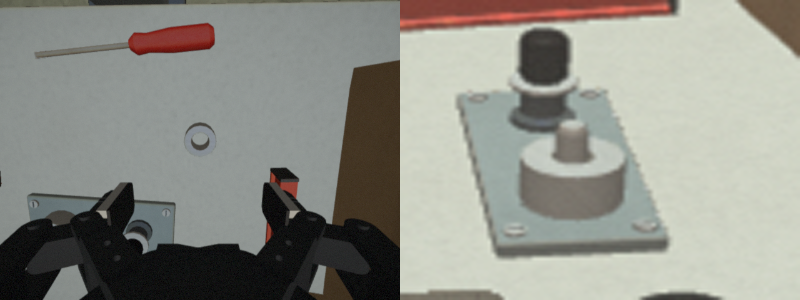

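The left panel shows the narrow collar at about wrist pixel (320,223). The right panel shows the wide collar flat on the plate round the post.

Run:
```python
from held import *
r=pickle.load(open("w4.pkl","rb"))
c,g=blob(r,(285,190,355,258),lambda a:(a[...,2]-a[...,0]>11)&(a[...,2]>140));q,sz,an=cv2.fitEllipse(cv2.convexHull(c))
print(g(q),np.array(sz)/U,cast(r,g(q),.03).round(4)); print(cast(r,(320,223),.03))
t,s=pickle.load(open("ts4.pkl","rb"))
h=cv2.cvtColor(t["frame"],cv2.COLOR_RGB2HSV);m=((h[...,1]>140)&((h[...,0]<8)|(h[...,0]>172))).astype(np.uint8)
y,x=np.where(m[140:280,145:175]);print("level",[cast(t,(145+a,140+b),.041).round(3)[:2] for a,b in((x.min(),y.min()),(x.max(),y.max()))])
```

```text
[320.42304611 224.73014069] [45.33773422 47.43377686] [0.444  0.2293 0.03  ]
[0.4426556  0.22899918 0.03      ]
level [array([0.714, 0.353]), array([0.526, 0.318])]
```

>>> {"fn": "jog_arm", "kwargs": {"targets": [{"dp":[0.18,0.045,0.2],"twist":[0,0,0],"jaw":1},{"dp":[0,0,0.5],"twist":[0,0,0],"jaw":1},{"dp":[0,0,0.5],"twist":[0,0,0],"jaw":1},{"dp":[0,0,0.5],"twist":[0,0,0],"jaw":1},{"dp":[0,0,0.5],"twist":[0,0,0],"jaw":1},{"dp":[0,0,0.35],"twist":[0,0,0],"jaw":1},{"dp":[0,0,0.15],"twist":[0,0,0],"jaw":1},{"dp":[0,0,0],"twist":[0,0,0],"jaw":1},{"dp":[0,0,0],"twist":[0,0,0],"jaw":1},{"dp":[0,0,0],"twist":[0,0,0],"jaw":0},{"dp":[0,0,0],"twist":[0,0,0],"jaw":0},{"dp":[0,0,0],"twist":[0,0,0],"jaw":0},{"dp":[0,0,0],"twist":[0,0,0],"jaw":0},{"dp":[0,0,0],"twist":[0,0,0],"jaw":0},{"dp":[0,0,0],"twist":[0,0,0],"jaw":0},{"dp":[0,0,0],"twist":[0,0,0],"jaw":0},{"dp":[0,0,0],"twist":[0,0,0],"jaw":0}], "grip_force": 40}}

```text
time: 12.85
position: [0.4442, 0.2292, 0.0072]
orientation: [[-1.0, 0.001, 0.001], [0.001, 1.0, 0.001], [-0.001, 0.001, -1.0]]
ft_force: [-1.2, -0.0, 5.8]
finger_gap: 0.455
gripper_force: 39.8
```

>>> {"fn": "jog_arm", "kwargs": {"targets": [{"dp":[0,0,-0.2],"twist":[0,0,0],"jaw":0},{"dp":[0,0,-0.5],"twist":[0,0,0],"jaw":0},{"dp":[0,0,-0.6],"twist":[0,0,0],"jaw":0},{"dp":[0,0,-0.6],"twist":[0,0,0],"jaw":0},{"dp":[0,0,-0.4],"twist":[0,0,0],"jaw":0},{"dp":[-0.2,-0.3,0],"twist":[0,0,0],"jaw":0},{"dp":[-0.3,-0.5,0],"twist":[0,0,0],"jaw":0},{"dp":[-0.4,-0.6,0],"twist":[0,0,0],"jaw":0},{"dp":[-0.4,-0.6,0],"twist":[0,0,0],"jaw":0},{"dp":[-0.4,-0.6,0],"twist":[0,0,0],"jaw":0},{"dp":[-0.4,-0.6,0],"twist":[0,0,0],"jaw":0},{"dp":[-0.3,-0.5,0],"twist":[0,0,0],"jaw":0},{"dp":[-0.26,-0.26,0],"twist":[0,0,0],"jaw":0},{"dp":[0,0,0],"twist":[0,0,0],"jaw":0},{"dp":[0,0,0],"twist":[0,0,0],"jaw":0},{"dp":[0,0,0],"twist":[0,0,0],"jaw":0},{"dp":[0,0,0],"twist":[0,0,0],"jaw":0}]}}

```text
time: 14.55
position: [0.5756, 0.0324, 0.1211]
orientation: [[-1.0, -0.002, -0.001], [-0.002, 1.0, 0.001], [0.001, 0.001, -1.0]]
ft_force: [-1.1, -0.2, -1.8]
finger_gap: 0.456
gripper_force: 40.6
```

Run:
```python
from held import *
r=wrist(manip);pickle.dump(r,open("w5.pkl","wb"));p=np.array(r["pos"]);s=manip.observe();print(p,np.round(s["ft_force"],1),s["finger_gap"])
zt=p[2]+.0228
u,v=proj(r,p+[-.001,0,.0228]).round().astype(int);print(u,v)
for k in(36,42,48):
  try:
    q,sz=bore(r,(u-k,v-k,u+k,v+k),zt);print(k,q-p[:2],sz)
  except Exception as e: print(k,e)
a=cv2.resize(r["frame"][v-90:v+90,u-120:u+120],(720,540));cv2.imwrite("pics/w5.png",a[:,:,::-1])
```

```text
[0.57560126 0.03242213 0.1210622 ] [ 0.5  0.2 -1.1] 0.45818129003608143
317 322
36 [-3.49727364e-05  1.33029674e-04] [23.52048302 23.91211891]
42 [-3.49727364e-05  1.33029674e-04] [23.52048302 23.91211891]
48 [-3.49727364e-05  1.33029674e-04] [23.52048302 23.91211891]
```

View pics/w5.png

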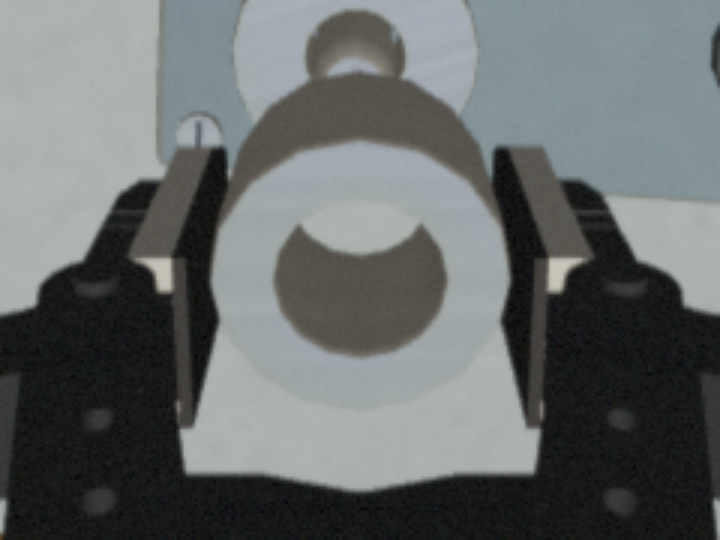

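The narrow collar is held level; its bore (crop (360,275)) is centred on the TCP to within 0.2 mm. The wide collar and post stand correctly behind it.

>>> {"fn": "jog_arm", "kwargs": {"targets": [{"dp":[0,-0.03,0.2],"twist":[0,0,0],"jaw":0},{"dp":[0,0,0.3],"twist":[0,0,0],"jaw":0},{"dp":[0,0,0.25],"twist":[0,0,0],"jaw":0},{"dp":[0,0,0],"twist":[0,0,0],"jaw":0},{"dp":[0,0,0],"twist":[0,0,0],"jaw":0},{"dp":[0,0,0],"twist":[0,0,0],"jaw":0}]}}

```text
time: 15.2
position: [0.5769, 0.0289, 0.0839]
orientation: [[-1.0, 0.001, 0.0], [0.001, 1.0, -0.0], [-0.0, -0.0, -1.0]]
ft_force: [0.1, 0.1, -0.8]
finger_gap: 0.455
gripper_force: 40.6
```

>>> {"fn": "jog_arm", "kwargs": {"targets": [{"dp":[0.02,0.04,0],"twist":[0,0,0],"jaw":0},{"dp":[0,0,0],"twist":[0,0,0],"jaw":0},{"dp":[0,0,0.1],"twist":[0,0,0],"jaw":0},{"dp":[0,0,0.1],"twist":[0,0,0],"jaw":0},{"dp":[0,0,0.1],"twist":[0,0,0],"jaw":0},{"dp":[0,0,0.1],"twist":[0,0,0],"jaw":0},{"dp":[0,0,0],"twist":[0,0,0],"jaw":0},{"dp":[0,0,0],"twist":[0,0,0],"jaw":0}]}}

```text
time: 16.0
position: [0.5753, 0.031, 0.0634]
orientation: [[-1.0, 0.001, -0.001], [0.001, 1.0, -0.0], [0.001, -0.0, -1.0]]
ft_force: [0.9, -0.1, -2.0]
finger_gap: 0.454
gripper_force: 40.6
```

>>> {"fn": "jog_arm", "kwargs": {"targets": [{"dp":[0,0,0.1],"twist":[0,0,0],"jaw":0},{"dp":[0,0,0.08],"twist":[0,0,0],"jaw":0},{"dp":[0,0,0.04],"twist":[0,0,0],"jaw":0},{"dp":[0,0,0.03],"twist":[0,0,0],"jaw":0},{"dp":[0,0,0.02],"twist":[0,0,0],"jaw":0},{"dp":[0,0,0],"twist":[0,0,0],"jaw":0},{"dp":[0,0,0],"twist":[0,0,0],"jaw":0}]}}

```text
time: 16.7
position: [0.5752, 0.0311, 0.0513]
orientation: [[-1.0, 0.001, -0.001], [0.001, 1.0, 0.001], [0.001, 0.001, -1.0]]
ft_force: [-3.6, -0.8, 6.0]
finger_gap: 0.455
gripper_force: 41.2
```

>>> {"fn": "jog_arm", "kwargs": {"targets": [{"dp":[0,0,0],"twist":[0,0,0],"jaw":1},{"dp":[0,0,0],"twist":[0,0,0],"jaw":1},{"dp":[0,0,0],"twist":[0,0,0],"jaw":1},{"dp":[0,0,0],"twist":[0,0,0],"jaw":1},{"dp":[0,0,0],"twist":[0,0,0],"jaw":1},{"dp":[0,0,0],"twist":[0,0,0],"jaw":1},{"dp":[0,0,0],"twist":[0,0,0],"jaw":1},{"dp":[0,0,0],"twist":[0,0,0],"jaw":1},{"dp":[0,0,-0.3],"twist":[0,0,0],"jaw":1},{"dp":[0,0,-0.5],"twist":[0,0,0],"jaw":1},{"dp":[0,0,-0.6],"twist":[0,0,0],"jaw":1},{"dp":[0,0,-0.5],"twist":[0,0,0],"jaw":1},{"dp":[-0.08,0.5,0],"twist":[0,0,0],"jaw":1},{"dp":[-0.1,0.6,0],"twist":[0,0,0],"jaw":1},{"dp":[0,0.6,0],"twist":[0,0,0],"jaw":1},{"dp":[0,0.48,0],"twist":[0,0,0],"jaw":1},{"dp":[0,0,0],"twist":[0,0,0],"jaw":1},{"dp":[0,0,0],"twist":[0,0,0],"jaw":1},{"dp":[0,0,0],"twist":[0,0,0],"jaw":1}]}}

```text
time: 18.6
position: [0.5849, 0.138, 0.1458]
orientation: [[-1.0, 0.003, 0.001], [0.003, 1.0, -0.001], [-0.001, -0.001, -1.0]]
ft_force: [-1.4, -0.2, 0.6]
finger_gap: 0.997
gripper_force: 0.0
```

Run:
```python
from held import *
r=wrist(manip);p=np.array(r["pos"]);s=manip.get_image("side");pickle.dump((r,s),open("w6.pkl","wb"));print(p)
print(proj(s,(.576,.031,.074)),proj(s,(.584,.14,.044)))
for P in((.584,.14,.078),(.576,.031,.074)): print(proj(r,P))
a=cv2.resize(r["frame"],(400,300));b=cv2.resize(s["frame"][195:285,285:385],(400,300),interpolation=cv2.INTER_CUBIC)
cv2.imwrite("pics/c6.png",np.hstack([a,b])[:,:,::-1])
```

```text
[0.58487668 0.13798568 0.14584072]
[326.68104278 228.07802459] [319.36153101 218.18398908]
[320.26375405 252.32930764]
[151.5898179  238.77916573]
```

View pics/c6.png

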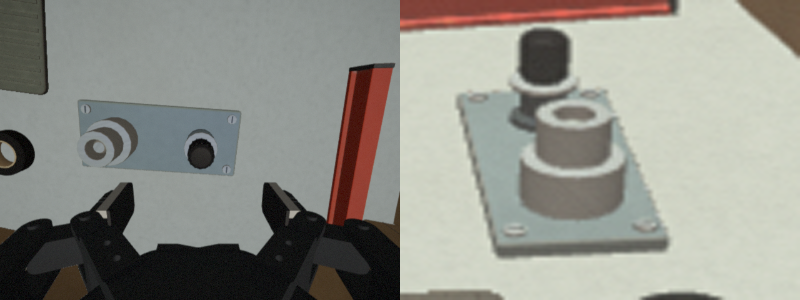

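The left panel shows the knob top at about wrist pixel (321,250) and both collars coaxial on the post. The right panel confirms the narrow collar is seated flat on the wide one.

>>> {"fn": "jog_arm", "kwargs": {"targets": [{"dp":[0.03,0.05,0.3],"twist":[0,0,0],"jaw":1},{"dp":[0,0,0.5],"twist":[0,0,0],"jaw":1},{"dp":[0,0,0.5],"twist":[0,0,0],"jaw":1},{"dp":[0,0,0.4],"twist":[0,0,0],"jaw":1},{"dp":[0,0,0.2],"twist":[0,0,0],"jaw":1},{"dp":[0,0,0],"twist":[0,0,0],"jaw":1},{"dp":[0,0,0],"twist":[0,0,0],"jaw":1},{"dp":[0,0,0],"twist":[0,0,0],"jaw":1}], "grip_force": 90}}

```text
time: 19.5
position: [0.5843, 0.1427, 0.0514]
orientation: [[-1.0, 0.001, 0.002], [0.001, 1.0, 0.001], [-0.002, 0.001, -1.0]]
ft_force: [-0.4, 0.4, -0.3]
finger_gap: 1.004
gripper_force: 0.0
```

>>> {"fn": "jog_arm", "kwargs": {"targets": [{"dp":[0,-0.035,0],"twist":[0,0,0],"jaw":1},{"dp":[0,0,0],"twist":[0,0,0],"jaw":1},{"dp":[0,0,0],"twist":[0,0,0],"jaw":0},{"dp":[0,0,0],"twist":[0,0,0],"jaw":0},{"dp":[0,0,0],"twist":[0,0,0],"jaw":0},{"dp":[0,0,0],"twist":[0,0,0],"jaw":0},{"dp":[0,0,0],"twist":[0,0,0],"jaw":0},{"dp":[0,0,0],"twist":[0,0,0],"jaw":0},{"dp":[0,0,0],"twist":[0,0,0],"jaw":0},{"dp":[0,0,0],"twist":[0,0,0],"jaw":0}]}}

```text
time: 20.5
position: [0.5831, 0.141, 0.0506]
orientation: [[-1.0, 0.001, -0.0], [0.001, 1.0, 0.0], [0.0, 0.0, -1.0]]
ft_force: [-1.9, -0.6, 5.7]
finger_gap: 0.295
gripper_force: 88.5
```

>>> {"fn": "jog_arm", "kwargs": {"targets": [{"dp":[0,0,-0.05],"twist":[0,0,0],"jaw":0},{"dp":[0,0,-0.1],"twist":[0,0,0],"jaw":0},{"dp":[0,0,-0.1],"twist":[0,0,0],"jaw":0},{"dp":[0,0,-0.1],"twist":[0,0,0],"jaw":0},{"dp":[0,0,-0.1],"twist":[0,0,0],"jaw":0},{"dp":[0,0,-0.1],"twist":[0,0,0],"jaw":0},{"dp":[0,0,-0.05],"twist":[0,0,0],"jaw":0},{"dp":[0,0,0],"twist":[0,0,0],"jaw":0},{"dp":[0,0,0],"twist":[0,0,0],"jaw":0},{"dp":[0,0,0],"twist":[0,0,0],"jaw":0}]}}

```text
time: 21.5
position: [0.583, 0.1409, 0.0798]
orientation: [[-1.0, 0.001, 0.0], [0.001, 1.0, -0.0], [-0.0, -0.0, -1.0]]
ft_force: [4.6, 0.6, -13.7]
finger_gap: 0.298
gripper_force: 89.1
```

Run:
```python
from held import *
s=manip.get_image("side");o=manip.observe();print(np.round(o["position"],4),np.round(o["ft_force"],1),o["finger_gap"])
d=pickle.load(open("w6.pkl","rb"))[1]
for n,z in(("flange in",.044),("flange mark",.074),("sleeve mouth",.04)):print(n,proj(s,(.584,.1409,z)))
a,b=[cv2.resize(x["frame"][190:250,290:350],(400,400),interpolation=cv2.INTER_CUBIC) for x in(d,s)]
cv2.imwrite("pics/c7.png",np.hstack([a,b])[:,:,::-1])
```

```text
[0.583  0.1409 0.0797] [  5.1   1.8 -12.5] 0.29591549374578024
flange in [319.2814572  218.01539717]
flange mark [319.57243765 206.08642223]
sleeve mouth [319.24324144 219.58208246]
```

View pics/c7.png

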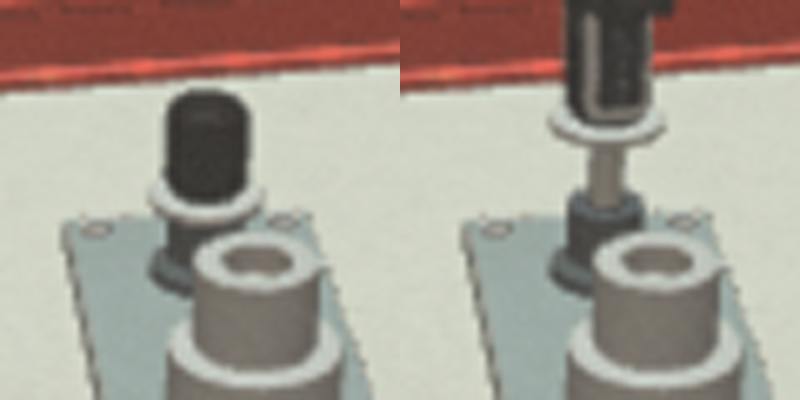

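The flange's lower edge rose from crop row ~218 to ~143, about 11.3 px where 30 mm should give 11.9, so the rod is about 28.5–29 mm out. The force of about 12.5 N fits. I'll raise it 1 mm more and compare the flange rows numerically.

>>> {"fn": "jog_arm", "kwargs": {"targets": [{"dp":[0,0,-0.02],"twist":[0,0,0],"jaw":0},{"dp":[0,0,0],"twist":[0,0,0],"jaw":0},{"dp":[0,0,0],"twist":[0,0,0],"jaw":0},{"dp":[0,0,0],"twist":[0,0,0],"jaw":0}]}}

```text
time: 21.95
position: [0.583, 0.1409, 0.0807]
orientation: [[-1.0, 0.001, 0.0], [0.001, 1.0, -0.0], [-0.0, -0.0, -1.0]]
ft_force: [6.2, 1.5, -13.3]
finger_gap: 0.296
gripper_force: 89.1
```

Run:
```python
from held import *
s=manip.get_image("side");o=manip.observe();print(np.round(o["position"],4),np.round(o["ft_force"],1),o["finger_gap"])
d=pickle.load(open("w6.pkl","rb"))[1]
# flange strip (from knob-in picture, left end of flange) located by template match, subpixel by upsampling
k=10;up=lambda f:cv2.resize(f[:,:,:],None,fx=k,fy=k,interpolation=cv2.INTER_CUBIC)
for x0,x1 in((311,317),(322,328),(311,328)):
    A=up(d["frame"][200:235,x0:x1]);B=up(s["frame"][185:235,x0:x1])
    T=A[130:230]  # rows 213-223
    R=cv2.matchTemplate(B[:330],T,cv2.TM_CCOEFF_NORMED)[:,0];print(x0,R.max().round(3),"rise px",(213-185)-R.argmax()/k)
g=s["frame"].mean(2);print("col319",g[200:226,319].round().tolist())
print(d["frame"].mean(2)[212:226,314].round(), g[200:214,314].round())
```

```text
[0.583  0.1409 0.0807] [  5.9   2.8 -13.6] 0.2968356648490155
311 0.83 rise px 11.600000000000001
322 0.943 rise px 11.899999999999999
311 0.894 rise px 11.8
col319 [99.0, 100.0, 98.0, 100.0, 86.0, 90.0, 115.0, 95.0, 105.0, 193.0, 167.0, 120.0, 111.0, 112.0, 109.0, 110.0, 113.0, 112.0, 109.0, 112.0, 96.0, 90.0, 94.0, 75.0, 73.0, 72.0]
[163. 166. 164. 134. 138. 188. 194. 197. 190. 140. 125. 155. 163. 161.] [111.  77. 109. 162. 165. 191. 192. 197. 188. 141. 141. 201. 207. 207.]
```

```bash
python3 -c "
from rig import manip
print(manip.close_job())"
```

```text
the job is handed in; nothing more can be done
None
```

I handed the job in at about 22 s: both collars are seated on the post, the wide one on the plate and the narrow one on it. The gripper is still holding the rod, pulled out about 29–30 mm by camera and arm position; the job returned no verdict.

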